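# Tighten the probe-mount clamp screw squarely

### The job

Take the broad-blade screwdriver with the square handle out of its holder and set its blade fully into the slotted clamp screw on the sloped probe mount, square to the screw before you begin to turn. Keeping it square and pressing and twisting only gently, drive the screw clockwise until it is fully home and hold it snug against its stop for a moment without forcing it, then draw the driver straight out and stand it back upright in its holder, fully down and released. Touch the screw and mount only with the driver, and leave everything else where it is.

Things in the scene. Friction and masses are not known exactly. Their poses are not given: they have to be found in the camera images.
- driver: Broad-blade screwdriver, 135 mm long, 0.16 kg, black handle. Origin: centre of the blade's end; z runs up the tool to the handle. Blade 14 mm wide along x, 4 mm thick along y (half-turn symmetric); its last 3 mm are 12.5 x 3 mm. Round shank 14 mm across from 14 to 60 mm, collar 30 mm across from 60 to 65 mm. Starts hanging in one hole of the holder, turned any way about its axis.
- driver_grip (a point): Middle of the driver's handle, on its axis, 100 mm above the blade's end; axes as the driver's. The handle is square, 26 x 26 mm with sides along x and y, and runs from 35 mm below to 35 mm above this point, with a 3 mm button on top.
- screw_top (a point): Centre of the mouth of the slot in the steel clamp screw's head (32 mm across, 11 mm high). z points outward along the screw's axis, x along the slot. The slot is 15.5 mm long with closed ends, 5.5 mm wide, 8.5 mm deep with a flat floor; it turns and sinks with the screw. Seen from the driver, clockwise tightens.
- screw_home (a point): Where screw_top lies when the screw is fully home, head on the sloped face 11 mm below; z: screw axis, outward, 20 degrees from vertical to the mount's -x. Fast thread, sinks 1.5 mm per rad; 0.7 to 1.4 rad remain at the start, how much is to be felt. It drags with some 0.09 N m, stops hard when home and stays where left. Snug is 0.2 to 0.3 N m held at the stop, 0.45 too much; press with 2 to 10 N.
- mount: Fixed probe mount: base 120 x 90 x 10 mm, origin under its centre, with a dark sloped slab 96 x 80 x 16 mm, face centre 64 mm above the table, looking up and 20 degrees to the mount's -x. The screw is 12 mm down-slope of the face's centre; up-slope, 15 to 45 mm from the centre, a clamp block 22 mm high holds a 16 mm tube, 130 mm long, across the slab.
- holder: Fixed grey driver holder, a block 70 x 170 x 70 mm with two vertical through holes; origin at the centre of its underside, holes along its y.
- hole_a (a point): Mouth of the holder's hole at its +y end, centre, level with the holder's top 70 mm above the table; 18 mm across with a 3 mm chamfer, right through to the table. A driver hanging there has its blade end 10 mm above the table.
- hole_b (a point): Mouth of the other hole, the same, 90 mm away at the holder's -y end. Which hole holds which driver varies.
- nut_driver: Bystander in the other hole: slim driver with a round handle 22 mm across and 110 mm long in all; origin at its lower end, 10 mm above the table.
- sample_box: Bystander: flat black box 60 x 50 x 18 mm with a clear lid; origin under its centre.
- lens_cap: Bystander: black disc 34 mm across, 12 mm high, standing between mount and holder.
- mouse: Bystander: black computer mouse 100 x 58 x 26 mm.
- goggles: Bystander: laser goggles 135 mm wide, 40 mm high, arms folded out towards their +x.
- tissue_tube: Bystander: white tapering tube 66 mm across, 170 mm tall.
- probe_handset: Bystander: black probe handset 30 x 110 x 24 mm with a steel nose.
Things that resemble listed ones, but are neither listed nor needed, are in the scene too. Leave any turquoise look-alike of the holder alone.

How it is judged:
On the way, in this order (a step that is already met when the one before it is completed fails the run):
1. the blade is seated in the slot, at least 5 mm deep, the driver square to the screw within 0.09 rad, and the screw not yet turned (sunk less than 0.35 mm) (z of driver in the frame of screw_top below -0.005 m and distance between driver and screw_top below 0.0115 m and angle between the z axis of driver and the z axis of screw_home, either way round below 0.09 rad and distance of screw_top from where it was at the start of the episode below 0.00035 m), for 0.2 s.
2. the screw is fully home, head within 0.3 mm of its seat, and snug: the blade in the slot bears on it with at least 26 N in all (sum over the contacts) (z of driver in the frame of screw_top below -0.005 m and distance between driver and screw_top below 0.0115 m and distance between screw_top and screw_home below 0.0003 m and contact force between driver and mount above 26 N), for 0.1 s.
At the end, for the whole second after the job is handed in: The screw is home (screw_top within 0.3 mm of screw_home); the driver stands upright (within 0.12 rad) in a hole of the holder (blade end within 8 mm of the hole's axis, collar down on the top within 2.5 mm), released and at rest (distance between screw_top and screw_home below 0.0003 m and angle between driver's own z axis and vertical below 0.12 rad and (horizontal distance between driver and hole_a below 0.008 m or horizontal distance between driver and hole_b below 0.008 m) and height (world z) of driver between 0.007 and 0.0125 m and linear speed of driver below 0.01 m/s and contact force between the fingers and driver below 0.1 N); the robot touches nothing.
It fails at once if the driver stands out of square by more than 0.12 rad while its blade is in the slot and the screw has begun to turn (z of driver in the frame of screw_top below -0.005 m and distance between driver and screw_top below 0.0115 m and distance of screw_top from where it was at the start of the episode above 0.00035 m and angle between the z axis of driver and the z axis of screw_home, either way round above 0.12 rad).
It fails at once if the driver is pressed or twisted against the screw or mount with more than 80 N (sum over the contacts) (contact force between driver and mount above 80 N).
It fails at once if the fingers or arm touch the mount or screw (contact force between any of the arm, the fingers and mount above 1 N).
It fails at once if a bystander is pushed more than 25 mm (distance of any of nut_driver, sample_box, lens_cap, mouse, goggles, tissue_tube, probe_handset from where it was at the start of the episode above 0.025 m).
It also fails if it takes over 67 s, if anything falls off the work surface, if the arm or the gripper's body presses on something with over 40 N, if the wrist force passes 120 N, or if a joint passes its speed limit or range.

### The arm

A 6-joint arm with a two-finger parallel gripper is mounted at the origin on the work surface. World frame = base frame: x ahead of the robot, y to its left, z up, the work surface at z = 0. Lengths are in m, angles in rad, forces in N, time in s.
With the tool pointing down it reaches from about 0.3 to 0.95 m from the base axis. Payload 3.1 kg.
Tool frame: the origin (TCP) lies at the very end of the fingers, on their centre line; the grasp point (between the pads) lies 19 mm behind it; z points along the fingers, y is the line along which they close (so a half turn about z gives the same grasp; the last joint's range is limited). The gripper opens to 85 mm and grips with 20 to 120 N. Pads are 22 mm wide; open, the fingers measure 114 mm over their backs; the gripper's body (76 mm by 85 mm) begins 54 mm behind the grasp point. The pads swing forward as they close: fully open they stand 13 mm farther back than shut.
Start: joints at [-1.208, 0.308, 1.634, -0, 1.2, -0.07], TCP at [0.262, -0.567, 0.231] pointing down, gripper open.
Joint ranges: [-3.06, 3.06], [-0.79, 1.96], [0.05, 2.63], [-1.19, 4.34], [0.05, 2.64], [-2.94, 2.94]. Speed limits (rad/s): [2.79, 2.79, 3.14, 3.14, 3.14, 3.14].

### API

Orientations are given as [roll, pitch, yaw] about the fixed x, y, z axes, in that order (R = Rz(yaw) Ry(pitch) Rx(roll)).
In Python, from bench import env gives the robot as it stands.
- The arm moves only by the tool carry_out, never from a script. Its argument "commands" is a list of rows, each a list of 3 entries, a list of its own where there are three numbers: the shift along the tool's x, y, z in m, then the turn about the tool's z in rad, then the opening, from -1 (shut) to 1 (fully open). In form: [[[dx, dy, dz], twist, hand], ...]. A call has 1 to 20 rows; each row is the pose to reach, as a shift and turn from the pose commanded when the call began, along the tool's axes at that moment; what a row does not reach only later rows make up. A row lasts 1/10 s, in which the tool goes at most 50 mm and 8.59 degrees, less where a joint would pass 70% of its speed; a pose out of reach is approached as far as the arm can. A call with a gripper value outside its range is refused whole. The fingers move at their own pace and stop on an object; "force" is the grip in N (left out, the last holds). Time passes only in rows, so rows that repeat a pose let the fingers close. It gives the time, the measured TCP pose, the force, the opening and the grip force at its end, in the units of the state.
- env.get_state(): the state, without advancing time (a new reading comes with each control period).
- env.read_camera(name): name is "scene" or "top" or "wrist"; returns a dict with "image" (480x640x3 uint8, red, green, blue), "K" (3x3 intrinsics, pixels), "extrinsics" (4x4, takes a point from world to camera coordinates). Camera axes: x right, y down, z forward; pixel columns grow to the right and rows downward; lengths in m; the calibration is good to about 2 mm. A picture is of the moment at which its call begins. There is no depth.
- env.sign_off(): hands the job in; it is judged then, once.
Trained networks look in a picture, given as the dict that the camera call returned (one of the last four; its "shot" number tells which), for a name from the list of things; names that differ only in an ending like _2 or _b are one class to them, and where a whole thing is asked for, a point or a joint stands for the part that bears it (a point fixed in the world has none). Each returns a list of dicts, best first, with "confidence" (0 to 1); they miss things now and then, are a little off and sometimes report something else, mostly with a low value. They report only what shows in the picture. A call takes as long as a camera call. They do not tell look-alikes from the thing itself.
- env.look_for(target, picture): "extent" ([left, top, right, bottom] in pixels, round what is visible of it).
- env.masks_of(target, picture): "mask" (480x640 bool, what is visible of it) and "extent" ([left, top, right, bottom] in pixels, round what is visible of it).
- env.place_of(target, picture): "point" ([column, row] in pixels: a listed point, or the origin of a listed thing).
The state is a dict: "clock": time; "joint_positions": joint angles; "dq": joint speeds; "joint_torque": joint torques, N m; "position": TCP position; "tool_rot": TCP orientation; "wrist_force": force on the tool from outside, world axes, zero at the start; "ft_torque": the same for the moment, N m; "opening": finger opening in m; "finger_force": force on a finger pad.
Only numpy, scipy, OpenCV 4.12 (cv2) and the standard library are available. Lean on these libraries where they do the work, as an engineer would, in place of code of your own. Each camera call takes 0.05 s, during which the arm holds its last target. There are 200 camera calls.

## Working session

There is one attempt and no reset: what is moved stays moved. The work goes in short steps, Python scripts to look and compute and a tool call to move; the robot and the scene stay as the last step left them, time stands still between calls to the robot, and variables do not carry over. Pictures are saved under pics/ and viewed, at most 10 in all, crops included, and the job is handed in when it is done.

Besides the shell and the picture viewer there is one more tool, called after "Request:" as a command line: name --argument value ..., lists and objects as JSON in quotes. carry_out: Moves the arm, as the interface text tells. Its arguments: {"type":"object","properties":{"commands":{"type":"array","items":{"type":"array"}},"force":{"type":"number"}},"required":["commands"]}

```bash
ls; mkdir -p pics; cat > h.py <<'E'
import numpy as np, cv2
from bench import env
from scipy.spatial.transform import Rotation as Rn
def ray(p,uv):
    K=np.array(p['K']);E=np.array(p['extrinsics']);R=E[:3,:3];t=E[:3,3]
    d=R.T@np.linalg.solve(K,[uv[0],uv[1],1]);o=-R.T@t
    return o,d/np.linalg.norm(d)
def atz(p,uv,z):
    o,d=ray(p,uv);return o+d*(z-o[2])/d[2]
def tri(rs):
    A=0;b=0
    for o,d in rs:
        P=np.eye(3)-np.outer(d,d);A=A+P;b=b+P@o
    x=np.linalg.solve(A,b);return x,[float(np.linalg.norm((np.eye(3)-np.outer(d,d))@(x-o))) for o,d in rs]
def proj(p,X):
    E=np.array(p['extrinsics']);c=E[:3,:3]@np.array(X)+E[:3,3];q=np.array(p['K'])@c;return q[:2]/q[2]
def save(n,im):cv2.imwrite('pics/'+n,im[:,:,::-1])
E
python3 - <<'E'
from h import *
s=env.get_state();print(s)
T={}
for n in ['scene','top']:
    p=env.read_camera(n);save(n+'0.png',p['image']);print(n,np.round(p['extrinsics'],3).tolist(),np.round(p['K'],0).tolist())
    for t in ['driver','driver_grip','screw_top','mount','holder','hole_a','nut_driver','lens_cap']:
        print(t,[(np.round(r['point']).tolist(),round(r['confidence'],2)) for r in env.place_of(t,p)[:4]])
E
```

```text
pics
{'clock': 0.0, 'joint_positions': array([-1.20769912e+00,  3.09012703e-01,  1.63518851e+00, -4.86595129e-06,
        1.19972254e+00, -6.96939275e-02]), 'dq': array([ 7.39110321e-05, -1.97254715e-04, -1.33389024e-04, -8.51290972e-04,
       -5.45408639e-04,  1.80110673e-04]), 'joint_torque': array([-3.60544645e-04, -4.15265465e+01, -2.76663172e+01, -2.14117149e-04,
        1.04138913e-02,  1.28284114e-05]), 'position': array([ 0.26181076, -0.56660694,  0.23004137]), 'tool_rot': array([-3.13926690e+00, -1.57812324e-04,  4.32792716e-01]), 'wrist_force': array([0.63153297, 0.03113933, 0.29800881]), 'ft_torque': array([-0.00262374, -0.03006445, -0.00374112]), 'finger_force': 0.0, 'opening': 0.08546938713436429}
scene [[-0.817, 0.577, 0.001, 0.448], [0.417, 0.592, -0.69, -0.144], [-0.398, -0.563, -0.724, 1.325], [0.0, 0.0, 0.0, 1.0]] [[589.0, 0.0, 320.0], [0.0, 589.0, 235.0], [0.0, 0.0, 1.0]]
driver [([404.0, 399.0], 0.6)]
driver_grip [([412.0, 369.0], 0.79)]
screw_top [([263.0, 203.0], 0.55)]
mount [([262.0, 230.0], 0.84)]
holder [([452.0, 303.0], 0.73), ([389.0, 381.0], 0.64)]
hole_
[... 161 characters left out ...]
ns_cap [([336.0, 270.0], 0.59), ([302.0, 159.0], 0.39), ([332.0, 431.0], 0.19)]
top [[0.017, -1.0, -0.014, -0.039], [-0.997, -0.016, -0.081, 0.537], [0.081, 0.015, -0.997, 1.075], [0.0, 0.0, 0.0, 1.0]] [[572.0, 0.0, 323.0], [0.0, 572.0, 241.0], [0.0, 0.0, 1.0]]
driver []
driver_grip [([150.0, 207.0], 0.77), ([154.0, 215.0], 0.51)]
screw_top [([406.0, 231.0], 0.65)]
mount [([399.0, 225.0], 0.69), ([201.0, 219.0], 0.55)]
holder [([190.0, 220.0], 0.85), ([218.0, 314.0], 0.56), ([200.0, 219.0], 0.22)]
hole_a [([200.0, 217.0], 0.92), ([233.0, 320.0], 0.79), ([156.0, 214.0], 0.67), ([185.0, 321.0], 0.66)]
nut_driver [([210.0, 223.0], 0.55), ([406.0, 229.0], 0.27)]
lens_cap [([310.0, 253.0], 0.61)]
```

View pics/scene0.png

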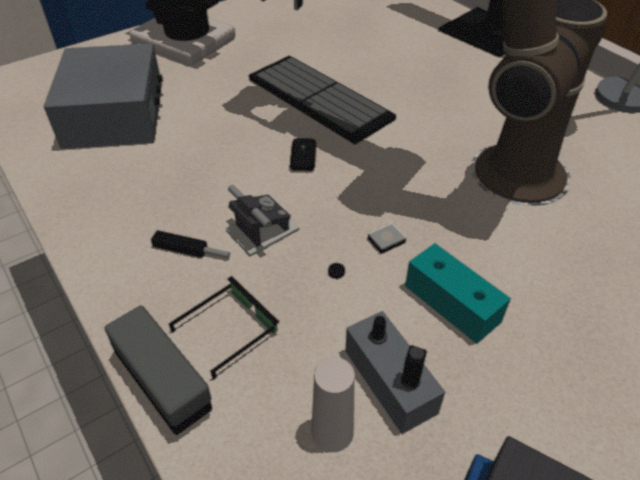

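View pics/top0.png

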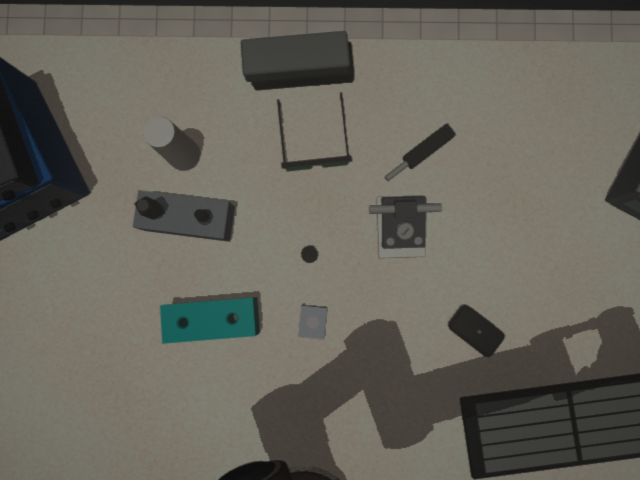

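The wanted driver is the tall black square handle in the grey holder: scene (415,365), top (150,207). The things it could be mistaken for are:
- the short nut driver: scene (378,325), top (203,215)
- the loose probe handset: scene (180,243)
- the turquoise empty holder: scene (457,290), left alone

The moves have no tilt axis, so I'll test how the arm behaves near its reach limits before going on. That decides how I reach the 20° screw axis.

Request:
carry_out --commands '[[[0.36,-0.46,-0.77],0,1],[[0.36,-0.46,-0.77],0,1],[[0.36,-0.46,-0.77],0,1],[[0.36,-0.46,-0.77],0,1],[[0.36,-0.46,-0.77],0,1],[[0.36,-0.46,-0.77],0,1],[[0.36,-0.46,-0.77],0,1],[[0.36,-0.46,-0.77],0,1],[[0.36,-0.46,-0.77],0,1],[[0.36,-0.46,-0.77],0,1],[[0.36,-0.46,-0.77],0,1],[[0.36,-0.46,-0.77],0,1],[[0.36,-0.46,-0.77],0,1],[[0.36,-0.46,-0.77],0,1],[[0.36,-0.46,-0.77],0,1],[[0.36,-0.46,-0.77],0,1],[[0.36,-0.46,-0.77],0,1],[[0.36,-0.46,-0.77],0,1],[[0.36,-0.46,-0.77],0,1],[[0.36,-0.46,-0.77],0,1]]'

```text
clock: 2.9
position: [0.3807, -0.0056, 0.9233]
tool_rot: [3.124, -0.031, 0.435]
wrist_force: [-0.1, -0.3, 0.3]
opening: 0.0851
finger_force: 0.0
```

```bash
python3 - <<'E'
from h import *
s=env.get_state();print(s['clock'],s['joint_positions'],s['position'],s['tool_rot'])
E
```

```text
2.9 [-1.30081285e-01  2.05231147e-01  2.59633277e-01  2.42962912e-03
  2.64131374e+00  1.00779705e+00] [ 0.3806644  -0.00555493  0.92330928] [ 3.12360613 -0.03052935  0.43534509]
```

Request:
carry_out --commands '[[[-0.136,-0.063,-0.1],0,1],[[-0.136,-0.063,-0.1],0,1],[[-0.136,-0.063,-0.1],0,1],[[-0.136,-0.063,-0.1],0,1],[[-0.136,-0.063,-0.1],0,1],[[-0.136,-0.063,-0.1],0,1]]'

```text
clock: 3.5
position: [0.2356, -0.0064, 0.9422]
tool_rot: [3.099, -0.061, 0.434]
wrist_force: [1.7, -0.2, 0.4]
opening: 0.0856
finger_force: 0.0
```

Request:
carry_out --commands '[[[0.0,0.0,0.1],0,1],[[0.0,0.0,0.1],0,1],[[0.0,0.0,0.1],0,1]]'

```text
clock: 3.8
position: [0.2479, -0.0087, 0.8312]
tool_rot: [3.115, -0.041, 0.433]
wrist_force: [1.3, 1.1, 0.5]
opening: 0.0852
finger_force: 0.0
```

```bash
python3 - <<'E'
from h import *
s=env.get_state();print(s['clock'],s['joint_positions'],s['position'],s['tool_rot'])
E
```

```text
3.8 [-0.21516985 -0.30339001  1.01757802  0.00442012  2.37871321  0.92618349] [ 0.2478842  -0.00865709  0.83123686] [ 3.11463196 -0.04065985  0.43326067]
```

```bash
python3 - <<'E'
from h import *
s=env.read_camera('scene');t=env.read_camera('top')
for n,a,b in [('grip',(412,369),(150,207)),('holeN',(380,336),(200,217)),('holeD',(410,380),(156,214)),('screw',(263,203),(406,231)),('mount',(262,230),(399,225)),('cap',(336,270),(310,253))]:
    print(n,[np.round(v,4) for v in tri([ray(s,a),ray(t,b)])])
print('cam',-np.array(t['extrinsics'])[:3,:3].T@np.array(t['extrinsics'])[:3,3])
for n,z in [((134,191),.07),((232,201),.07),((228,241),.07),((133,230),.07),((378,258),.01),((426,257),.01),((383,247),.05),((425,248),.05)]: print(n,np.round(atz(t,n,z),4))
st=env.get_state();print(st['tool_rot'],st['joint_positions'])
E
```

```text
grip [array([0.5848, 0.2809, 0.1039]), array([0.0015, 0.0015])]
holeN [array([0.5722, 0.1965, 0.0755]), array([0.0007, 0.0007])]
holeD [array([0.5789, 0.28  , 0.0652]), array([0.0009, 0.0009])]
screw [array([ 0.5552, -0.1836,  0.0623]), array([0.0012, 0.0012])]
mount [array([ 0.5705, -0.176 ,  0.0019]), array([0.0017, 0.0017])]
cap [array([ 0.5123, -0.0028,  0.0039]), array([0.0024, 0.0024])]
cam [ 0.44829433 -0.04677623  1.11448121]
(134, 191) [0.62   0.3218 0.07  ]
(232, 201) [0.604  0.1391 0.07  ]
(228, 241) [0.5298 0.1442 0.07  ]
(133, 230) [0.5473 0.3204 0.07  ]
(378, 258) [ 0.5063 -0.136   0.01  ]
(426, 257) [ 0.5097 -0.2284  0.01  ]
(383, 247) [ 0.5248 -0.1419  0.05  ]
(425, 248) [ 0.5243 -0.2199  0.05  ]
[ 3.10760771 -0.0499096   0.43359546] [-0.21517701 -0.30226609  1.00046778  0.00443569  2.38308939  0.92618394]
```

```bash
python3 - <<'E'
from h import *
from scipy.optimize import least_squares
D=[([.30901,1.63519,1.19972],.6242,.2300),([.20523,.25963,2.64131],.3807,.9233),([-.30339,1.01758,2.37871],.2480,.8312)]
def f(p,res=1):
    h,a,b,c,e=p;o=[]
    for (q2,q3,q5),r,z in D:
        A=q2;B=q2+q3;P=B+q5
        o+=[a*np.sin(A)+b*np.sin(B)+c*np.sin(P)+e*np.cos(B)-r, h+a*np.cos(A)+b*np.cos(B)+c*np.cos(P)-e*np.sin(B)-z]
    return o
s=least_squares(f,[.15,.4,.4,.25,0]);print(s.x,s.fun)
h,a,b,c,e=s.x
# near config at j3=2.6
for q2 in [-.6,-.3,0,.3,.6]:
  for q3 in [2.2,2.6]:
    A=q2;B=q2+q3;P=np.pi
    print(q2,q3,np.pi-B,'r',a*np.sin(A)+b*np.sin(B)+e*np.cos(B),'z',h+a*np.cos(A)+b*np.cos(B)-c-e*np.sin(B))
E
```

```text
[0.42416474 0.48289597 0.52718804 0.42989408 0.03441301] [-3.75754255e-05 -5.73367620e-05  3.37159473e-05 -1.79820318e-04
 -2.97828266e-05  2.37157136e-04]
-0.6 2.2 1.541592653589793 r 0.2532948317734178 z 0.3430299278380785
-0.6 2.6 1.1415926535897931 r 0.19238629138115726 z 0.14214260580150478
-0.3 2.2 1.241592653589793 r 0.34504720722253435 z 0.25259937330098037
-0.3 2.6 0.8415926535897928 r 0.22749279316253565 z 0.07868408880087632
0 2.2 0.9415926535897929 r 0.40597754328772506 z 0.1390930838654357
0 2.6 0.541592653589793 r 0.24227804126139174 z 0.007685171302789017
0.3 2.2 0.6415926535897931 r 0.43064311451413373 z 0.012650238316477488
0.3 2.6 0.2415926535897932 r 0.23542131349923784 z -0.06451202484526564
0.6 2.2 0.34159265358979285 r 0.41684061888437235 z -0.11543440053156383
0.6 2.6 -0.05840734641020706 r 0.20753510094600908 z -0.1314583391327686
```

```bash
cat >> h.py <<'E'
def go(X,st=None):
    st=st or env.get_state();R=Rn.from_euler('xyz',st['tool_rot']).as_matrix()
    print('pos',np.round(st['position'],4),'rot',np.round(st['tool_rot'],4),'z',np.round(R[:,2],4),'y',np.round(R[:,1],3),'shift',np.round(R.T@(np.array(X)-st['position']),4),'t',st['clock'])
E
python3 -c "
from h import *
go([.53,.25,.33])"
```

```text
pos [ 0.2461 -0.0083  0.8375] rot [ 3.1076 -0.0499  0.4336] z [ 0.0595 -0.0099 -0.9982] y [ 0.418 -0.908  0.034] shift [ 0.3404 -0.1329  0.5209] t 3.9
```

Request:
carry_out --commands '[[[0.34,-0.133,0.52],0,1],[[0.34,-0.133,0.52],0,1],[[0.34,-0.133,0.52],0,1],[[0.34,-0.133,0.52],0,1],[[0.34,-0.133,0.52],0,1],[[0.34,-0.133,0.52],0,1],[[0.34,-0.133,0.52],0,1],[[0.34,-0.133,0.52],0,1],[[0.34,-0.133,0.52],0,1],[[0.34,-0.133,0.52],0,1],[[0.34,-0.133,0.52],0,1],[[0.34,-0.133,0.52],0,1],[[0.34,-0.133,0.52],0,1],[[0.34,-0.133,0.52],0,1],[[0.34,-0.133,0.52],0,1]]'

```text
clock: 5.4
position: [0.5345, 0.2497, 0.3378]
tool_rot: [3.101, -0.058, 0.434]
wrist_force: [0.0, -0.1, 0.7]
opening: 0.0855
finger_force: 0.0
```

```bash
python3 - <<'E'
from h import *
p=env.read_camera('wrist');save('w1.png',p['image'])
go([.58,.28,.2])
print('K',np.round(p['K'],1).tolist())
E_=np.array(p['extrinsics']);print('cam',-E_[:3,:3].T@E_[:3,3])
for t in ['driver_grip','hole_a']:
    for r in env.place_of(t,p)[:3]: print(t,np.round(r['point'],1),round(r['confidence'],2),np.round(atz(p,r['point'],.11 if 'g' in t else .07),4))
E
```

```text
pos [0.5347 0.2496 0.3395] rot [ 3.1006 -0.0608  0.4339] z [ 0.0723 -0.0117 -0.9973] y [ 0.418 -0.908  0.041] shift [ 0.0453 -0.0144  0.1421] t 5.45
K [[352.3, 0.0, 322.6], [0.0, 352.3, 241.0], [0.0, 0.0, 1.0]]
cam [0.59290688 0.28377349 0.484838  ]
driver_grip [307.6 165.8] 0.72 [0.5833 0.2801 0.11  ]
hole_a [372.2 205. ] 0.85 [0.5726 0.1912 0.07  ]
hole_a [349.5 350.5] 0.82 [0.3882 0.1324 0.07  ]
hole_a [282.  330.6] 0.59 [0.3793 0.2248 0.07  ]
```

View pics/w1.png

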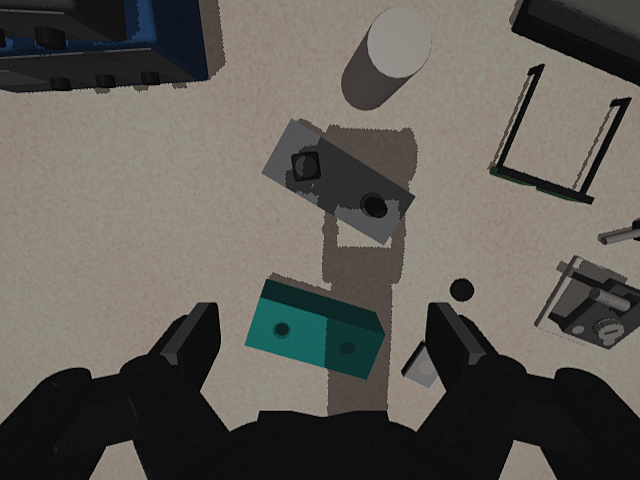

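The wrist view shows the grey holder with the square-handled driver at (306,166) and the round nut driver at (374,206). The turquoise holder is at (315,330), and the mount with its screw at (608,330). Next is the close crop to check the choice and read the handle's yaw.

```bash
python3 - <<'E'
from h import *
p=env.read_camera('wrist');im=p['image']
c=cv2.resize(im[140:190,280:335],None,fx=10,fy=10,interpolation=cv2.INTER_CUBIC)
c=cv2.convertScaleAbs(c,alpha=2.2,beta=20);save('w2.png',c)
for r in env.masks_of('driver',p)[:2]:
    m=r['mask'].astype(np.uint8);print(r['confidence'],r['extent'],m.sum());
    if m.sum(): print(cv2.minAreaRect(cv2.findNonZero(m)))
E
```

```text
0.93 [290.2, 148.3, 320.5, 182.1] 749
((305.1099853515625, 166.26998901367188), (28.567113876342773, 27.011478424072266), 81.8698959350586)
0.51 [261.0, 118.0, 413.2, 245.8] 7194
((336.35125732421875, 182.5728759765625), (144.7580108642578, 61.234588623046875), 31.159305572509766)
```

View pics/w2.png

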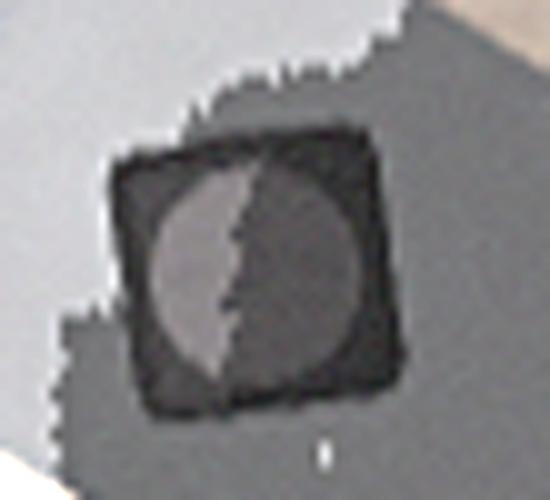

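```bash
python3 - <<'E'
from h import *
p=env.read_camera('wrist')
C=[atz(p,(280+x/10-.45,140+y/10-.45),.145) for x,y in [(112,165),(368,130),(400,385),(145,418)]]
C=np.array(C);print(C.round(4),C.mean(0).round(4))
for i in range(4):
    d=C[(i+1)%4]-C[i];print(np.hypot(*d[:2]).round(4),np.degrees(np.arctan2(d[1],d[0])).round(2)%90)
go([C[:,0].mean(),C[:,1].mean(),.2])
E
```

```text
[[0.5862 0.2983 0.145 ]
 [0.5992 0.2777 0.145 ]
 [0.5788 0.2651 0.145 ]
 [0.5658 0.286  0.145 ]] [0.5825 0.2818 0.145 ]
0.0244 32.24
0.0239 31.80000000000001
0.0247 31.799999999999997
0.0237 31.11
pos [0.5337 0.249  0.3401] rot [ 3.1007 -0.0626  0.4335] z [ 0.0739 -0.0109 -0.9972] y [ 0.417 -0.908  0.041] shift [ 0.0491 -0.0151  0.143 ] t 5.7
```

```bash
python3 - <<'E'
from h import *
go([.5839,.2813,.19]);go([.5839,.2813,.0915])
E
```

```text
pos [0.5337 0.249  0.3401] rot [ 3.1007 -0.0626  0.4335] z [ 0.0739 -0.0109 -0.9972] y [ 0.417 -0.908  0.041] shift [ 0.0496 -0.0145  0.153 ] t 5.7
pos [0.5337 0.249  0.3401] rot [ 3.1007 -0.0626  0.4335] z [ 0.0739 -0.0109 -0.9972] y [ 0.417 -0.908  0.041] shift [ 0.0434 -0.0185  0.2513] t 5.7
```

Request:
carry_out --commands '[[[0.05,-0.0145,0.05],-0.124,1],[[0.05,-0.0145,0.09],-0.124,1],[[0.05,-0.0145,0.13],-0.124,1],[[0.05,-0.0145,0.153],-0.124,1],[[0.047,-0.0165,0.18],-0.124,1],[[0.045,-0.0175,0.21],-0.124,1],[[0.0434,-0.0185,0.24],-0.124,1],[[0.0434,-0.0185,0.2513],-0.124,1],[[0.0434,-0.0185,0.2513],-0.124,1],[[0.0434,-0.0185,0.2513],-0.124,1]]'

```text
clock: 6.7
position: [0.5836, 0.2814, 0.0905]
tool_rot: [3.094, -0.056, 0.558]
wrist_force: [-1.0, 0.2, 0.8]
opening: 0.0855
finger_force: 0.0
```

```bash
python3 - <<'E'
from h import *
go([.5839,.2813,.0915]);print(env.get_state()['wrist_force'])
p=env.read_camera('wrist');save('w3.png',p['image'])
for t in ['driver_grip']:
    for r in env.place_of(t,p)[:3]: print(t,np.round(r['point'],1),round(r['confidence'],2),np.round(atz(p,r['point'],.11),4))
go([.5839,.2813,.0915])
E
```

```text
pos [0.5836 0.2814 0.0905] rot [ 3.0935 -0.0558  0.5578] z [ 0.0727 -0.0112 -0.9973] y [ 0.526 -0.849  0.048] shift [ 0.0002  0.0003 -0.001 ] t 6.7
[-0.97478272  0.20849684  0.82482838]
driver_grip [324.1 328.9] 0.65 [0.5837 0.2824 0.11  ]
pos [0.5842 0.2818 0.0913] rot [ 3.0933 -0.0576  0.558 ] z [ 0.0744 -0.0105 -0.9972] y [ 0.527 -0.849  0.048] shift [-0.0005  0.0003 -0.0002] t 6.8
```

View pics/w3.png

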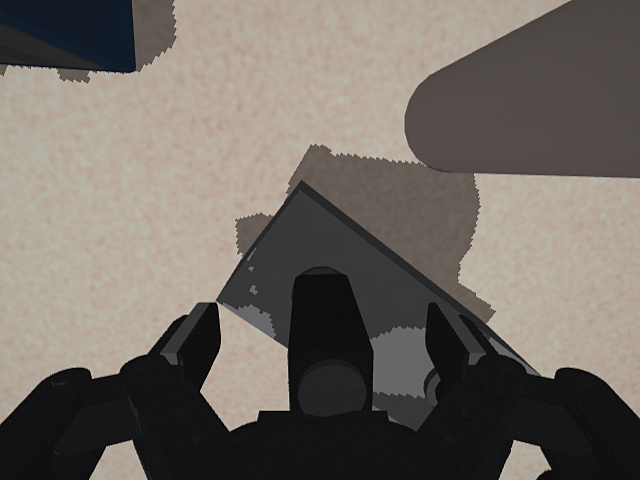

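The square handle stands centred between the pads at (325,320), turned parallel to them. Closing now, then a small lift to check the grip.

Request:
carry_out --commands '[[[0,0,0],0,-1],[[0,0,0],0,-1],[[0,0,0],0,-1],[[0,0,0],0,-1],[[0,0,0],0,-1],[[0,0,0],0,-1],[[0,0,0],0,-1],[[0,0,0],0,-1]]' --force 80

```text
clock: 7.6
position: [0.5825, 0.2814, 0.0893]
tool_rot: [3.094, -0.054, 0.558]
wrist_force: [-1.8, 1.1, 4.7]
opening: 0.0253
finger_force: 77.5
```

```bash
python3 - <<'E'
from h import *
go([.5839,.2813,.23]);go([.45,0.05,.6]);s=env.get_state();print(s['wrist_force'],s['ft_torque'],s['opening'],s['finger_force'])
E
```

```text
pos [0.5825 0.2814 0.0893] rot [ 3.0943 -0.0538  0.5578] z [ 0.0705 -0.0117 -0.9974] y [ 0.527 -0.849  0.047] shift [ 0.0087  0.0075 -0.1403] t 7.6
pos [0.5825 0.2814 0.0893] rot [ 3.0943 -0.0538  0.5578] z [ 0.0705 -0.0117 -0.9974] y [ 0.527 -0.849  0.047] shift [-0.2071  0.1507 -0.5161] t 7.6
[-1.81378172  1.05823085  4.65772695] [ 0.31602843  0.38029998 -0.0288248 ] 0.025348945046513367 77.5256359577179
```

Request:
carry_out --commands '[[[0.002,0.002,-0.035],0,-1],[[0.005,0.005,-0.075],0,-1],[[0.0087,0.0075,-0.12],0,-1],[[-0.3,0.155,-0.85],0,-1],[[-0.3,0.155,-0.85],0,-1],[[-0.3,0.155,-0.85],0,-1],[[-0.3,0.155,-0.85],0,-1],[[-0.3,0.155,-0.85],0,-1],[[-0.3,0.155,-0.85],0,-1],[[-0.3,0.155,-0.85],0,-1],[[-0.3,0.155,-0.85],0,-1],[[-0.3,0.155,-0.85],0,-1],[[-0.3,0.155,-0.85],0,-1],[[-0.3,0.155,-0.85],0,-1],[[-0.3,0.155,-0.85],0,-1],[[-0.3,0.155,-0.85],0,-1],[[-0.3,0.155,-0.85],0,-1],[[-0.3,0.155,-0.85],0,-1],[[-0.3,0.155,-0.85],0,-1]]'

```text
clock: 9.5
position: [0.3522, 0.0043, 0.9203]
tool_rot: [3.093, -0.054, 0.557]
wrist_force: [1.2, 0.7, -0.8]
opening: 0.0249
finger_force: 80.2
```

```bash
python3 - <<'E'
from h import *
go([.2,0,1.1]);s=env.get_state();print(s['joint_positions'],s['wrist_force'],s['ft_torque'],s['opening'],s['finger_force'])
E
```

```text
pos [0.3522 0.0043 0.9203] rot [ 3.0927 -0.0538  0.5568] z [ 0.0714 -0.013  -0.9974] y [ 0.526 -0.849  0.049] shift [-0.1216 -0.0676 -0.19  ] t 9.5
[-0.10689821  0.07957442  0.42915892 -0.00973937  2.56034176  0.90004613] [ 1.15576573  0.67203754 -0.77509505] [ 0.01679838  0.01380844 -0.02248724] 0.02491290157615685 80.23968458175659
```

Request:
carry_out --commands '[[[-0.12,-0.068,-0.19],0,-1],[[-0.12,-0.068,-0.19],0,-1],[[-0.12,-0.068,-0.19],0,-1],[[-0.12,-0.068,-0.19],0,-1],[[-0.12,-0.068,-0.19],0,-1],[[-0.12,-0.068,-0.19],0,-1]]'

```text
clock: 10.1
position: [0.2307, 0.0019, 0.9521]
tool_rot: [3.067, -0.082, 0.559]
wrist_force: [0.5, -0.5, -1.7]
opening: 0.0251
finger_force: 81.2
```

Request:
carry_out --commands '[[[0.0,0.0,-0.1],0,-1],[[0.0,0.0,-0.1],0,-1]]'

```text
clock: 10.3
position: [0.2295, 0.0035, 0.9623]
tool_rot: [3.042, -0.108, 0.562]
wrist_force: [-0.6, 0.2, -2.1]
opening: 0.0249
finger_force: 81.2
```

Request:
carry_out --commands '[[[0.0,0.0,-0.1],0,-1],[[0.0,0.0,-0.1],0,-1]]'

```text
clock: 10.5
position: [0.2247, 0.0057, 0.9717]
tool_rot: [3.017, -0.134, 0.565]
wrist_force: [-0.2, 0.0, -0.6]
opening: 0.0251
finger_force: 81.2
```

```bash
python3 - <<'E'
from h import *
go([.2,0,1.1]);s=env.get_state();print(s['joint_positions'])
E
```

```text
pos [0.2247 0.0057 0.9717] rot [ 3.0171 -0.134   0.565 ] z [ 0.1784 -0.0339 -0.9834] y [ 0.517 -0.847  0.123] shift [-0.0066  0.0078 -0.1304] t 10.5
[-0.16288723 -0.07472638  0.39239436 -0.00940552  2.64136736  0.84259696]
```

```bash
python3 - <<'E'
from h import *
a=cv2.imread('pics/top0.png')[190:265,365:445];b=cv2.imread('pics/w1.png')[250:355,530:640]
p=env.read_camera('scene');save('s1.png',p['image'])
s=env.get_state();R=Rn.from_euler('xyz',s['tool_rot']).as_matrix();g=s['position']+.062*R[:,2]
q=proj(p,g);print(q)
f=lambda i:cv2.convertScaleAbs(cv2.resize(i,(390,295),interpolation=cv2.INTER_CUBIC),alpha=1.8)
u,v=np.clip(q.astype(int),[50,40],[589,440]);c=p['image'][v-40:v+40,u-50:u+50,::-1]
t=env.read_camera('top');save('t1.png',t['image']);q=proj(t,g);print(q)
u,v=np.clip(q.astype(int),[100,75],[539,405]);d=t['image'][v-75:v+75,u-100:u+100,::-1]
cv2.imwrite('pics/m1.png',np.vstack([np.hstack([f(a),f(b)]),np.hstack([f(c),f(d)])]))
E
```

```text
[ 587.4107463  -458.96599657]
[165.83610575 939.66826863]
```

View pics/m1.png

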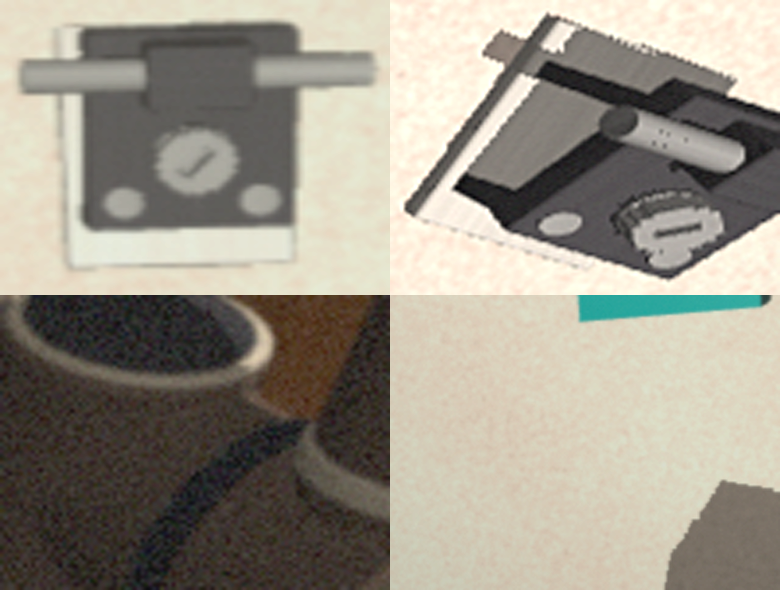

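Request:
carry_out --commands '[[[0.053,-0.085,-0.1],0,-1],[[0.053,-0.085,-0.1],0,-1],[[0.053,-0.085,-0.1],0,-1]]'

```text
clock: 10.9
position: [0.2164, 0.0873, 0.9774]
tool_rot: [3.004, -0.162, 0.568]
wrist_force: [0.0, -1.1, -2.2]
opening: 0.0248
finger_force: 81.1
```

Request:
carry_out --commands '[[[0.0,0.0,-0.1],0,-1],[[0.0,0.0,-0.1],0,-1]]'

```text
clock: 11.1
position: [0.2038, 0.0858, 0.9867]
tool_rot: [2.988, -0.195, 0.576]
wrist_force: [-0.5, 0.3, -1.3]
opening: 0.0251
finger_force: 81.2
```

Request:
carry_out --commands '[[[0.0,0.0,-0.1],0,-1],[[0.0,0.0,-0.1],0,-1]]'

```text
clock: 11.3
position: [0.1897, 0.0836, 0.9952]
tool_rot: [2.973, -0.229, 0.578]
wrist_force: [-0.6, -0.4, -2.1]
opening: 0.0253
finger_force: 81.2
```

```bash
python3 - <<'E'
from h import *
go([.2,0.1,1.1]);s=env.get_state();print(s['joint_positions'])
E
```

```text
pos [0.1897 0.0836 0.9952] rot [ 2.9726 -0.2289  0.5776] z [ 0.2792 -0.0188 -0.9601] y [ 0.506 -0.847  0.164] shift [ 0.0409  0.0085 -0.0981] t 11.3
[ 0.39674306 -0.05762108  0.28758642 -0.26434621  2.64191765  1.16007114]
```

Request:
carry_out --commands '[[[0.01,-0.04,-0.1],0,-1],[[0.01,-0.04,-0.1],0,-1]]'

```text
clock: 11.5
position: [0.1688, 0.1102, 0.9996]
tool_rot: [2.963, -0.258, 0.579]
wrist_force: [0.3, 0.1, -2.5]
opening: 0.0255
finger_force: 81.2
```

Request:
carry_out --commands '[[[0.01,-0.03,-0.1],0,-1],[[0.01,-0.03,-0.1],0,-1]]'

```text
clock: 11.7
position: [0.1505, 0.1305, 1.0045]
tool_rot: [2.955, -0.29, 0.59]
wrist_force: [0.0, 0.6, -1.2]
opening: 0.025
finger_force: 81.2
```

```bash
python3 - <<'E'
from h import *
s=env.read_camera('scene');s=env.read_camera('scene')
go([.47,-.16,.30]);s=env.get_state();print(s['joint_positions'])
E
```

```text
pos [0.1509 0.1311 1.0042] rot [ 2.9545 -0.2893  0.5935] z [ 0.3364  0.0026 -0.9417] y [ 0.506 -0.844  0.178] shift [-0.1034  0.2814  0.7698] t 11.8
[ 0.92206553 -0.03346007  0.24551278 -0.58905606  2.64121249  1.36715564]
```

Request:
carry_out --commands '[[[-0.11,0.301,0.846],0,-1],[[-0.11,0.301,0.846],0,-1],[[-0.11,0.301,0.846],0,-1],[[-0.11,0.301,0.846],0,-1],[[-0.11,0.301,0.846],0,-1],[[-0.11,0.301,0.846],0,-1],[[-0.11,0.301,0.846],0,-1],[[-0.11,0.301,0.846],0,-1],[[-0.11,0.301,0.846],0,-1],[[-0.11,0.301,0.846],0,-1],[[-0.11,0.301,0.846],0,-1],[[-0.11,0.301,0.846],0,-1],[[-0.11,0.301,0.846],0,-1],[[-0.11,0.301,0.846],0,-1],[[-0.11,0.301,0.846],0,-1],[[-0.11,0.301,0.846],0,-1],[[-0.11,0.301,0.846],0,-1],[[-0.11,0.301,0.846],0,-1],[[-0.11,0.301,0.846],0,-1],[[-0.11,0.301,0.846],0,-1]]'

```text
clock: 13.8
position: [0.4954, -0.1819, 0.222]
tool_rot: [2.968, -0.283, 0.582]
wrist_force: [-1.5, 0.8, -1.9]
opening: 0.0254
finger_force: 81.0
```

```bash
python3 - <<'E'
from h import *
s=env.read_camera('scene');w=env.read_camera('wrist');t=env.read_camera('top')
go([.507,-.184,.205]);print(env.get_state()['joint_positions'])
for n,p in [('s',s),('w',w),('t',t)]:
    save(n+'2.png',p['image'])
    for k in ['driver','driver_grip','screw_top']:
        for r in env.place_of(k,p)[:2]: print(n,k,np.round(r['point'],1),round(r['confidence'],2))
st=env.get_state();R=Rn.from_euler('xyz',st['tool_rot']).as_matrix();b=st['position']+.081*R[:,2]
f=lambda i,m=1.6:cv2.convertScaleAbs(cv2.resize(i,(390,295),interpolation=cv2.INTER_CUBIC),alpha=m)
C=[]
for p,h in [(s,(66,50)),(t,(66,50)),(w,(132,100))]:
    q=proj(p,b).astype(int);print(q);u,v=np.clip(q,h,[639-h[0],479-h[1]]);print('org',u-h[0],v-h[1])
    C.append(f(p['image'][v-h[1]:v+h[1],u-h[0]:u+h[0],::-1]))
C.append(f(w['image'][:,:,::-1]))
cv2.imwrite('pics/m2.png',np.vstack([np.hstack(C[:2]),np.hstack(C[2:])]))
E
```

```text
pos [ 0.4993 -0.1822  0.2303] rot [ 2.9543 -0.2894  0.5879] z [ 3.366e-01  5.000e-04 -9.417e-01] y [ 0.501 -0.847  0.178] shift [-0.0021  0.0008  0.0264] t 13.95
[-0.53566453 -0.05163817  2.08242776  0.23626357  0.82691437  0.33908556]
s driver [278.7 164.4] 0.63
s driver [377.5 335. ] 0.58
s driver_grip [284.4 119.2] 0.65
s screw_top [266.1 201.7] 0.71
w driver [323.9 255. ] 0.86
w driver [139.2 163.3] 0.42
w driver_grip [324.4 331.1] 0.95
w driver_grip [140.7 164.9] 0.26
w screw_top [322.  215.8] 0.61
t driver [414.9 246. ] 0.85
t screw_top [406.6 231.4] 0.49
[273 162]
org 207 112
[411 241]
org 345 191
[327 246]
org 195 146
```

View pics/m2.png

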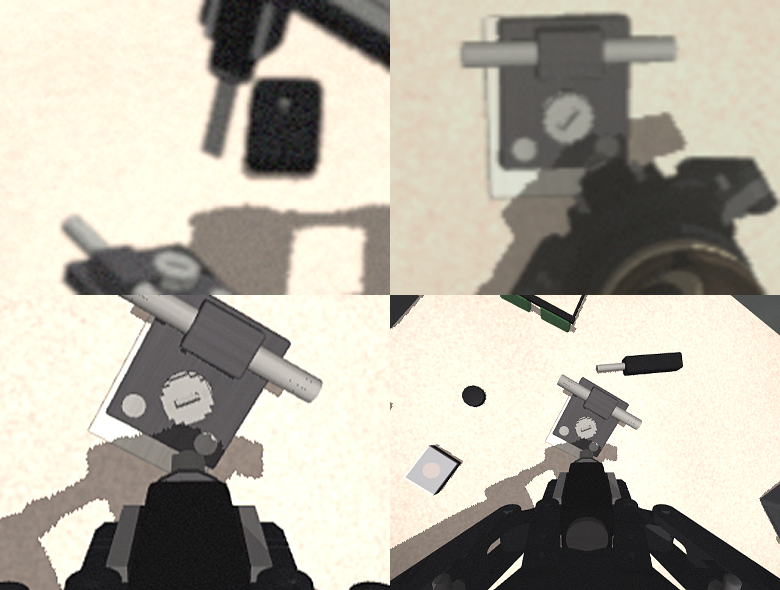

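Top and wrist crops show the slot as a diagonal in the pale screw head: top (403,231), wrist (322,216). The scene crop shows the driver's blade end at about (279,164) at full width, so the blade lies along the tool's y. Now fitting the numbers.

```bash
python3 - <<'E'
from h import *
from scipy.optimize import least_squares
s=env.read_camera('scene');w=env.read_camera('wrist');t=env.read_camera('top')
st=env.get_state();go([.5,-.18,.2]);R=Rn.from_euler('xyz',st['tool_rot']).as_matrix();P=st['position']
S=[]
for n,p,a in [('s',s,(266.1,201.7)),('t',t,(406.6,231.4)),('w',w,(322,215.8))]:
    S.append(ray(p,a))
print('screw3',tri(S),'sw',tri([S[0],S[2]])[0],'st',tri(S[:2])[0],'tw',tri(S[1:])[0])
for n,p,a in [('s',s,(266.1,201.7)),('t',t,(406.6,231.4)),('w',w,(322,215.8))]: print(n,atz(p,a,.072).round(4))
g=P-.019*R[:,2]
obs=[(s,(278.8,164.4)),(w,(321.5,250.)),]
f=lambda o:np.concatenate([proj(p,g+.1*R@[o[0],o[1],1])-a for p,a in obs])
r=least_squares(f,[0,0]);print('off',r.x,r.fun)
for o in [(0,0),(-.054,0)]:print(o,[proj(p,g+.1*R@[o[0],o[1],1]).round(1) for p in (s,w,t)])
az=lambda p,a,b,z:np.degrees(np.arctan2(*(atz(p,b,z)-atz(p,a,z))[[1,0]]))
print('tube',az(w,(282.3,141.5),(410.2,208.3),.087),az(t,(345+72/2.95,191+54/2.95),(345+285/2.95,191+48/2.95),.087))
# slot: intersect with tilted plane
def pl(p,uv,c,n):
    o,d=ray(p,uv);return o+d*((c-o)@n)/(d@n)
ps=.045;n=np.array([-np.sin(.349)*np.cos(ps),-np.sin(.349)*np.sin(ps),np.cos(.349)])
xm=np.array([np.cos(.349)*np.cos(ps),np.cos(.349)*np.sin(ps),np.sin(.349)]);ym=np.cross(n,xm)
c=tri(S)[0]
for p,a,b in [(w,(195+174/1.477,146+408/1.477),(195+200/1.477,146+397/1.477)),(t,(345+(558-390)/2.95,191+132/2.95),(345+(580-390)/2.95,191+108/2.95))]:
    v=pl(p,b,c,n)-pl(p,a,c,n);print('slot',np.degrees(np.arctan2(v@ym,v@xm)),np.linalg.norm(v),((pl(p,b,c,n)+pl(p,a,c,n))/2).round(4))
b=-R[:,1];print('blade ang',np.degrees(np.arctan2(b@ym,b@xm)))
cv2.imwrite('pics/slot.png',cv2.resize(w['image'][195:285,275:375,::-1],(800,600)[:2] if 0 else (660,594),interpolation=cv2.INTER_CUBIC))
E
```

```text
pos [ 0.4999 -0.181   0.2299] rot [ 2.9539 -0.2889  0.5909] z [ 0.3364  0.001  -0.9417] y [ 0.503 -0.845  0.179] shift [-0.0079 -0.0062  0.0282] t 14.55
screw3 (array([ 0.55533638, -0.17915486,  0.07063513]), [0.003297869772829375, 0.004595467655640521, 0.0053441469907294014]) sw [ 0.55739423 -0.17517601  0.07441069] st [ 0.55185093 -0.18258172  0.06529191] tw [ 0.53607577 -0.1601431   0.23269102]
s [ 0.554 -0.175  0.072]
t [ 0.5525 -0.1827  0.072 ]
w [ 0.5603 -0.1775  0.072 ]
off [ 0.01170843 -0.02096912] [-4.26766677 -1.27483507 -1.53432389  0.4886395 ]
(0, 0) [array([273.8, 162.5]), array([323.1, 252.1]), array([411.8, 241.7])]
(-0.054, 0) [array([275. , 161.5]), array([323.1, 259.7]), array([413.4, 244.3])]
tube -84.6466742183522 -87.488963141131
slot -32.73291102506441 0.021870050378304116 [ 0.3784 -0.2992  0.0043]
slot -42.08293604474044 0.020196878056426306 [ 0.5522 -0.1814  0.0695]
blade ang 119.8572290815775
```

View pics/slot.png

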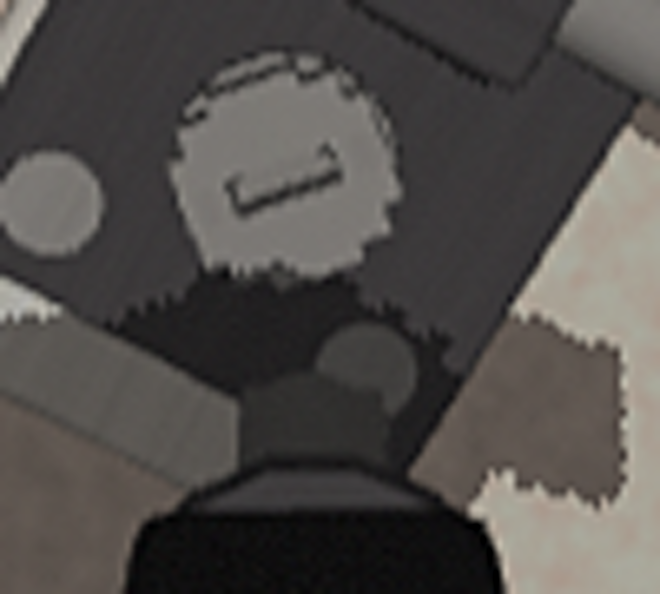

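```bash
cat > m.py <<'E'
from h import *
from scipy.optimize import least_squares
def meas():
    C={n:env.read_camera(n) for n in ('scene','wrist','top')}
    st=env.get_state();R=Rn.from_euler('xyz',st['tool_rot']).as_matrix();g=st['position']-.019*R[:,2]
    D={}
    for n,p in C.items():
        save('z_'+n+'.png',p['image'])
        for k in ('driver','driver_grip','screw_top'):
            r=env.place_of(k,p)
            if r:
                r=min(r[:3],key=lambda q:np.linalg.norm(np.array(q['point'])-proj(p,g+.1*R[:,2] if k=='driver' else g if k!='screw_top' else [.555,-.18,.072])))
                D[n,k]=np.array(r['point']);print(n,k,D[n,k].round(1),round(r['confidence'],2))
    return C,D,st,R,g
E
python3 - <<'E'
from m import *
C,D,st,R,g=meas();go([.5,-.18,.2])
for n in C: print(n,'tip/grip expected',proj(C[n],g+.1*R[:,2]).round(1),proj(C[n],g).round(1),'screw@.072',atz(C[n],D[n,'screw_top'],.072).round(4) if (n,'screw_top') in D else '')
print('screw sw',tri([ray(C['scene'],D['scene','screw_top']),ray(C['wrist'],(318.2,222.1))]))
print('slotctr w',atz(C['wrist'],(318.2,222.1),.072).round(4))
print('shank pt',[proj(C['wrist'],g+.086*R@[ox,0,1]+.007*R[:,0]).round(1) for ox in (0,-.05)],'obs',(322.3,251.4))
def pl(p,uv,c,n):
    o,d=ray(p,uv);return o+d*((c-o)@n)/(d@n)
ps=.05;n=np.array([-np.sin(.349)*np.cos(ps),-np.sin(.349)*np.sin(ps),np.cos(.349)])
xm=np.array([np.cos(.349)*np.cos(ps),np.cos(.349)*np.sin(ps),np.sin(.349)]);ym=np.cross(n,xm)
w=C['wrist'];c=atz(w,(318.2,222.1),.072);q=lambda x,y:pl(w,(275+x/6.6-.4,195+y/6.6-.4),c,n)
for a,b in [((240,212),(342,175)),((228,180),(330,147)),((228,180),(240,212))]:
    v=q(*b)-q(*a);print('slot',np.degrees(np.arctan2(v@ym,v@xm)).round(1),np.linalg.norm(v).round(4))
# slab edges in crop (right side edge down-slope direction)
for a,b in [((635,95),(412,465)),((45,0),(0,85)),((0,275),(240,398))]:
    v=q(*b)-q(*a);print('slab edge rel mount',np.degrees(np.arctan2(v@ym,v@xm)).round(1))
b=-R[:,1];print('blade',np.degrees(np.arctan2(b@ym,b@xm)), 'tool tilt err',(R[:,2]@xm).round(3),(R[:,2]@ym).round(3))
E
```

```text
scene driver [276.4 161.5] 0.71
scene driver_grip [285.4 116.4] 0.63
scene screw_top [265.9 203.5] 0.68
wrist driver [322.9 252.1] 0.69
wrist driver_grip [323.5 333.1] 0.75
wrist screw_top [320.1 218.4] 0.58
top driver [416.5 245.1] 0.5
top driver_grip [422.4 257.2] 0.81
top screw_top [405.7 230.1] 0.8
pos [ 0.4999 -0.1812  0.2297] rot [ 2.9542 -0.2888  0.5904] z [ 0.3362  0.0011 -0.9418] y [ 0.503 -0.846  0.179] shift [-0.0078 -0.0063  0.028 ] t 15.15
scene tip/grip expected [273.8 162.6] [286.8 114.5] screw@.072 [ 0.5571 -0.1708  0.072 ]
wrist tip/grip expected [323.3 252. ] [323.7 332.5] screw@.072 [ 0.557  -0.1771  0.072 ]
top tip/grip expected [411.8 241.7] [420.5 258.9] screw@.072 [ 0.5549 -0.1811  0.072 ]
screw sw (array([ 0.55379176, -0.17784241,  0.06491699]), [0.0004359989396388495, 0.0004359989396389648])
slotctr w [ 0.5532 -0.1773  0.072 ]
shank pt [array([323.4, 248.6]), array([323.4, 255.1])] obs (322.3, 251.4)
slot -40.1 0.0149
slot -42.2 0.0147
slot -131.1 0.0048
slab edge rel mount -179.3
slab edge rel mount -179.8
slab edge rel mount -89.3
blade 119.57288866337787 tool tilt err -0.007 -0.016
```

```bash
python3 -c "
from h import *
go([.5239,-.1754,.160])"
```

```text
pos [ 0.4999 -0.1812  0.2297] rot [ 2.9542 -0.2888  0.5904] z [ 0.3362  0.0011 -0.9418] y [ 0.503 -0.846  0.179] shift [ 0.0023 -0.0053  0.0737] t 15.15
```

Request:
carry_out --commands '[[[0.001,-0.002,0.03],-0.13,-1],[[0.0023,-0.0053,0.06],-0.26,-1],[[0.0023,-0.0053,0.0737],-0.337,-1],[[0.0023,-0.0053,0.0737],-0.337,-1],[[0.0023,-0.0053,0.0737],-0.337,-1],[[0.0023,-0.0053,0.0737],-0.337,-1]]'

```text
clock: 15.75
position: [0.5247, -0.176, 0.1614]
tool_rot: [2.867, -0.212, 0.928]
wrist_force: [0.2, -1.0, -1.4]
opening: 0.025
finger_force: 81.1
```

```bash
python3 - <<'E'
from m import *
C,D,st,R,g=meas();go([.5239,-.1754,.160]);print(st['wrist_force'],st['ft_torque'])
for n in C: print(n,'tip/grip expected',proj(C[n],g+.1*R@[-.03,0,1]).round(1),proj(C[n],g).round(1))
s,w=C['scene']['image'],C['wrist']['image']
a=cv2.resize(s[150:220,235:315,::-1],(400,350),interpolation=cv2.INTER_CUBIC)
b=cv2.resize(w[185:285,265:379,::-1],(399,350),interpolation=cv2.INTER_CUBIC)
cv2.imwrite('pics/m3.png',cv2.convertScaleAbs(np.hstack([a,b]),alpha=1.4))
E
```

```text
scene driver [266.  194.2] 0.9
scene driver_grip [277.2 150.5] 0.83
scene screw_top [264.7 199.3] 0.18
wrist driver [321.7 250.8] 0.82
wrist driver_grip [324.4 329.9] 0.73
wrist screw_top [323.1 246.8] 0.89
top driver [409.3 235.1] 0.54
top driver_grip [410.8 246.3] 0.6
top screw_top [403.2 232.2] 0.46
pos [ 0.5238 -0.1754  0.16  ] rot [ 2.8696 -0.2113  0.9291] z [ 0.3361  0.0011 -0.9418] y [ 0.738 -0.622  0.263] shift [0.     0.0001 0.0001] t 16.35
[-0.10470663  0.33584    -1.92954478] [0.02619112 0.31746939 0.02546627]
scene tip/grip expected [266.5 195.2] [278.7 151.2]
wrist tip/grip expected [322.1 256.4] [321.7 332.6]
top tip/grip expected [405. 232.] [410.9 245.9]
```

View pics/m3.png

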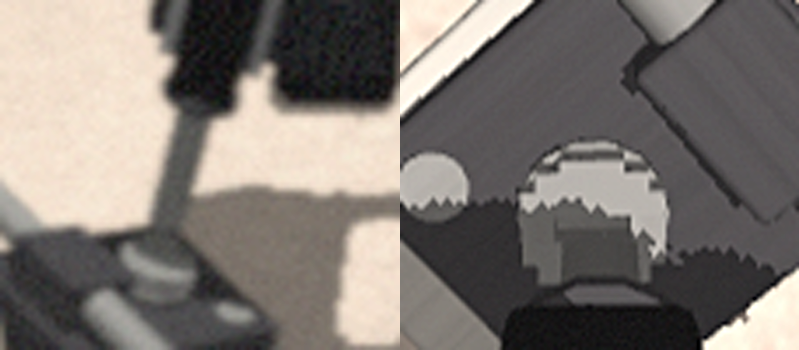

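Request:
carry_out --commands '[[[0.0,0,0.005],0,-1],[[0.0002,0,0.01],0,-1],[[0.0002,0,0.011],0,-1],[[0.0002,0,0.012],0,-1],[[0.0002,0,0.013],0,-1],[[0.0002,0,0.013],0,-1]]'

```text
clock: 16.95
position: [0.5283, -0.1752, 0.1477]
tool_rot: [2.87, -0.211, 0.929]
wrist_force: [0.1, -0.6, -2.3]
opening: 0.0251
finger_force: 81.1
```

Request:
carry_out --commands '[[[0,0,0.001],0,-1],[[0,0,0.002],0,-1],[[0,0,0.002],0,-1]]'

```text
clock: 17.25
position: [0.529, -0.1752, 0.1459]
tool_rot: [2.87, -0.211, 0.929]
wrist_force: [0.6, 1.5, -2.3]
opening: 0.0251
finger_force: 81.1
```

```bash
python3 -c "
from h import *
go([.5302,-.175,.1459]);s=env.get_state();print(s['wrist_force'],s['ft_torque'])"
```

```text
pos [ 0.529  -0.1752  0.1459] rot [ 2.8697 -0.2113  0.9292] z [ 0.3361  0.0011 -0.9418] y [ 0.738 -0.622  0.263] shift [0.0009 0.0008 0.0004] t 17.25
[ 0.63765783  1.45365573 -2.29620383] [-0.02102496  0.29182365  0.02468563]
```

Request:
carry_out --commands '[[[0,0,0.001],0,-1],[[0,0,0.002],0,-1],[[0,0,0.002],0,-1]]'

```text
clock: 17.55
position: [0.5298, -0.1753, 0.1444]
tool_rot: [2.869, -0.211, 0.929]
wrist_force: [-1.3, -0.1, 1.9]
opening: 0.0251
finger_force: 81.8
```

Request:
carry_out --commands '[[[0,0,0.001],0,-1],[[0,0,0.002],0,-1],[[0,0,0.002],0,-1]]'

```text
clock: 17.85
position: [0.5303, -0.1755, 0.1419]
tool_rot: [2.869, -0.211, 0.929]
wrist_force: [-0.6, -2.7, -0.9]
opening: 0.0251
finger_force: 81.4
```

Request:
carry_out --commands '[[[0,0,0.001],0,-1],[[0,0,0.002],0,-1],[[0,0,0.002],0,-1]]'

```text
clock: 18.15
position: [0.5308, -0.1753, 0.1399]
tool_rot: [2.87, -0.211, 0.929]
wrist_force: [-1.6, -2.2, -2.2]
opening: 0.025
finger_force: 81.4
```

```bash
python3 -c "
from m import *
C,D,st,R,g=meas();go([.5302,-.175,.1459]);print(st['wrist_force'],st['ft_torque'])
for n in C: print(n,'tip exp',proj(C[n],g+.1*R@[-.03,0,1]).round(1))
s,w=C['scene']['image'],C['wrist']['image']
a=cv2.resize(s[150:220,235:315,::-1],(400,350),interpolation=cv2.INTER_CUBIC)
b=cv2.resize(w[185:285,265:379,::-1],(399,350),interpolation=cv2.INTER_CUBIC)
cv2.imwrite('pics/m4.png',cv2.convertScaleAbs(np.hstack([a,b]),alpha=1.4))
"
```

```text
scene driver [266.3 200.9] 0.83
scene driver_grip [276.2 162.1] 0.81
scene screw_top [262.9 202.6] 0.65
wrist driver [325.2 256.8] 0.86
wrist driver_grip [322.5 331.1] 0.83
wrist screw_top [324.7 256. ] 0.87
top driver [404.2 231.7] 0.48
top driver_grip [408.4 243.7] 0.56
top screw_top [405.5 231.3] 0.59
pos [ 0.5308 -0.1752  0.1401] rot [ 2.8698 -0.211   0.9292] z [ 0.3358  0.001  -0.9419] y [ 0.738 -0.622  0.262] shift [ 0.001   0.0009 -0.0057] t 18.75
[-1.04642653 -3.08491503 -2.83610028] [-0.61057239  0.58312464 -0.214296  ]
scene tip exp [264.8 204.7]
wrist tip exp [322.5 256.2]
top tip exp [403.2 229.8]
```

Request:
carry_out --commands '[[[0,0,0.001],0,-1],[[0,0,0.001],0,-1],[[0,0,0.001],0,-1]]'

```text
clock: 19.05
position: [0.5312, -0.1753, 0.1394]
tool_rot: [2.87, -0.211, 0.929]
wrist_force: [-2.8, -3.3, -1.5]
opening: 0.0252
finger_force: 81.3
```

Request:
carry_out --commands '[[[0,0,0.0007],0,-1],[[0,0,0.0007],0,-1],[[0,0,0.0007],0,-1]]'

```text
clock: 19.35
position: [0.5315, -0.1753, 0.1388]
tool_rot: [2.87, -0.211, 0.929]
wrist_force: [-4.0, -3.3, -1.2]
opening: 0.0251
finger_force: 81.4
```

```bash
python3 -c "
from h import *
go([.5302,-.175,.1459]);s=env.get_state();print(s['wrist_force'],s['ft_torque'])"
```

```text
pos [ 0.5315 -0.1753  0.1388] rot [ 2.8695 -0.2111  0.9293] z [ 3.361e-01  9.000e-04 -9.418e-01] y [ 0.738 -0.622  0.263] shift [ 0.0009  0.0007 -0.0072] t 19.35
[-4.04860637 -3.29627362 -1.23530891] [-0.78068304  1.01510624 -0.28980581]
```

View pics/m4.png

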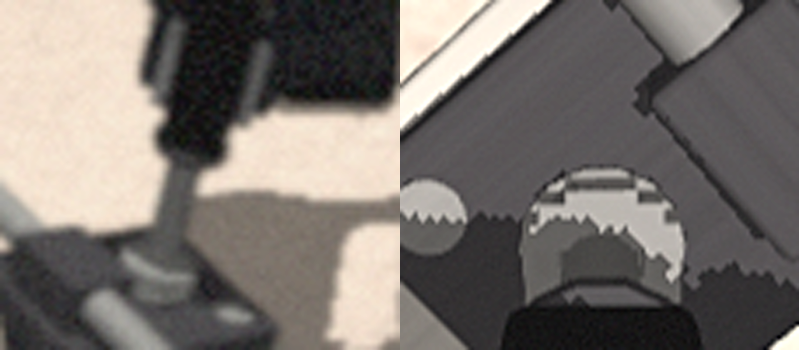

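Request:
carry_out --commands '[[[-0.0005,0,0.0],0,-1],[[-0.001,0,0.0],0,-1],[[-0.001,0,0.0],0,-1]]'

```text
clock: 19.65
position: [0.5313, -0.1757, 0.1387]
tool_rot: [2.869, -0.212, 0.929]
wrist_force: [-1.5, -1.3, -1.8]
opening: 0.025
finger_force: 81.5
```

Request:
carry_out --commands '[[[0,0,0.0007],0,-1],[[0,0,0.0007],0,-1],[[0,0,0.0007],0,-1]]'

```text
clock: 19.95
position: [0.5315, -0.1758, 0.1383]
tool_rot: [2.869, -0.212, 0.929]
wrist_force: [-3.0, -0.5, 2.4]
opening: 0.0255
finger_force: 81.8
```

```bash
cat >> h.py <<'E'
def ft():
    s=env.get_state();R=Rn.from_euler('xyz',s['tool_rot']).as_matrix()
    print('F tool',(R.T@(s['wrist_force']+[0,0,2.0])).round(2),'M tool',(R.T@s['ft_torque']).round(3),'pos',s['position'].round(4),'yaw',s['tool_rot'][2].round(4),'zt',R[:,2].round(3),'t',s['clock'])
E
python3 -c "
from h import *
ft()"
```

```text
F tool [-1.2  -0.74 -5.19] M tool [ 0.497 -0.46   0.037] pos [ 0.5315 -0.1758  0.1383] yaw 0.9292 zt [ 0.337  0.001 -0.942] t 19.95
```

Request:
carry_out --commands '[[[0,0,0],0,-1],[[0,0,0],0,-1],[[0,0.0001,0.0],0.05,-1],[[0,0.0003,0.0],0.1,-1],[[0,0.0004,0.0001],0.15,-1],[[0,0.0005,0.0001],0.2,-1],[[0,0.0005,0.0001],0.2,-1]]'

```text
clock: 20.65
position: [0.5316, -0.1765, 0.1381]
tool_rot: [2.916, -0.26, 0.73]
wrist_force: [-4.9, -1.0, 4.3]
opening: 0.025
finger_force: 82.1
```

```bash
python3 -c "
from h import *
ft()"
```

```text
F tool [-2.55 -0.9  -7.59] M tool [ 0.413 -0.753 -0.087] pos [ 0.5316 -0.1765  0.1381] yaw 0.7304 zt [ 0.336  0.001 -0.942] t 20.65
```

Request:
carry_out --commands '[[[-0.0001,0.0001,0.0],0.05,-1],[[-0.0002,0.0003,0.0001],0.1,-1],[[-0.0003,0.0004,0.0001],0.15,-1],[[-0.0003,0.0005,0.0002],0.2,-1],[[-0.0003,0.0005,0.0002],0.2,-1]]'

```text
clock: 21.15
position: [0.5319, -0.1771, 0.1379]
tool_rot: [2.972, -0.3, 0.527]
wrist_force: [-5.2, -1.2, 5.0]
opening: 0.025
finger_force: 82.0
```

```bash
python3 -c "
from h import *
ft()"
```

```text
F tool [-2.85 -0.14 -8.34] M tool [ 0.235 -0.733 -0.026] pos [ 0.5319 -0.1771  0.1379] yaw 0.527 zt [ 0.336  0.001 -0.942] t 21.15
```

Request:
carry_out --commands '[[[-0.0001,0.0001,0.0],0.05,-1],[[-0.0002,0.0003,0.0],0.1,-1],[[-0.0003,0.0004,0.0001],0.15,-1],[[-0.0003,0.0005,0.0001],0.2,-1],[[-0.0003,0.0005,0.0001],0.2,-1]]'

```text
clock: 21.65
position: [0.5321, -0.1776, 0.1377]
tool_rot: [3.036, -0.328, 0.319]
wrist_force: [-2.7, -0.4, 2.3]
opening: 0.025
finger_force: 81.9
```

```bash
python3 -c "
from h import *
ft()"
```

```text
F tool [-1.13  0.08 -4.94] M tool [-0.037 -0.633 -0.067] pos [ 0.5321 -0.1776  0.1377] yaw 0.3192 zt [ 0.337  0.001 -0.942] t 21.65
```

Request:
carry_out --commands '[[[-0.0001,0.0001,0.0001],0.05,-1],[[-0.0001,0.0003,0.0002],0.1,-1],[[-0.0001,0.0004,0.0003],0.15,-1],[[-0.0001,0.0005,0.0003],0.2,-1],[[-0.0001,0.0005,0.0003],0.2,-1]]'

```text
clock: 22.15
position: [0.5323, -0.1782, 0.1375]
tool_rot: [3.106, -0.342, 0.108]
wrist_force: [-3.2, -0.9, 3.5]
opening: 0.0251
finger_force: 81.9
```

```bash
python3 -c "
from h import *
ft()"
```

```text
F tool [-1.26  0.76 -6.27] M tool [-0.211 -0.617 -0.078] pos [ 0.5323 -0.1782  0.1375] yaw 0.1084 zt [ 0.337  0.    -0.942] t 22.15
```

Request:
carry_out --commands '[[[0,0.0001,0.0],0.05,-1],[[0,0.0002,0.0001],0.1,-1],[[0,0.0002,0.0001],0.1,-1]]'

```text
clock: 22.45
position: [0.5322, -0.1784, 0.1373]
tool_rot: [3.141, -0.343, 0.002]
wrist_force: [-2.6, -1.6, 2.0]
opening: 0.0249
finger_force: 81.9
```

```bash
python3 -c "
from h import *
ft()"
```

```text
F tool [-1.11  1.57 -4.62] M tool [-0.358 -0.584 -0.067] pos [ 0.5322 -0.1784  0.1373] yaw 0.0024 zt [ 0.337  0.    -0.942] t 22.45
```

Request:
carry_out --commands '[[[0,0.0003,0.0001],0.05,-1],[[-0.0001,0.0005,0.0002],0.1,-1],[[-0.0001,0.0005,0.0002],0.1,-1]]'

```text
clock: 22.75
position: [0.5322, -0.1788, 0.1372]
tool_rot: [-3.106, -0.342, -0.104]
wrist_force: [-2.6, -1.0, 1.8]
opening: 0.0253
finger_force: 81.9
```

```bash
python3 -c "
from h import *
ft()"
```

```text
F tool [-1.07  1.13 -4.42] M tool [-0.248 -0.466 -0.055] pos [ 0.5322 -0.1788  0.1372] yaw -0.1037 zt [ 0.337  0.001 -0.942] t 22.75
```

Request:
carry_out --commands '[[[0,0.0003,0.0001],0.05,-1],[[-0.0001,0.0005,0.0003],0.1,-1],[[-0.0001,0.0005,0.0003],0.1,-1]]'

```text
clock: 23.05
position: [0.5322, -0.1791, 0.137]
tool_rot: [-3.071, -0.336, -0.209]
wrist_force: [-3.6, -1.1, 4.5]
opening: 0.0249
finger_force: 82.1
```

```bash
python3 -c "
from h import *
ft()"
```

```text
F tool [-0.93  1.34 -7.35] M tool [-0.074 -0.519 -0.128] pos [ 0.5322 -0.1791  0.137 ] yaw -0.2092 zt [ 0.337  0.001 -0.942] t 23.05
```

Request:
carry_out --commands '[[[0,0.0002,0.0],0.03,-1],[[0,0.0003,0.0],0.06,-1],[[0,0.0003,0.0],0.06,-1]]'

```text
clock: 23.35
position: [0.5321, -0.1793, 0.1369]
tool_rot: [-3.049, -0.331, -0.275]
wrist_force: [-2.9, 0.2, 5.6]
opening: 0.0249
finger_force: 82.1
```

```bash
python3 -c "
from h import *
ft()"
```

```text
F tool [-0.21 -0.19 -8.15] M tool [ 0.009 -0.399 -0.344] pos [ 0.5321 -0.1793  0.1369] yaw -0.2749 zt [ 0.337  0.001 -0.942] t 23.35
```

Request:
carry_out --commands '[[[0,0,0],-0.01,-1],[[0,0,0],-0.01,-1],[[0,0,0],-0.01,-1]]'

```text
clock: 23.65
position: [0.5321, -0.1794, 0.1369]
tool_rot: [-3.053, -0.332, -0.264]
wrist_force: [-2.0, 0.0, 5.2]
opening: 0.0252
finger_force: 82.1
```

```bash
python3 -c "
from h import *
ft()"
```

```text
F tool [ 0.52 -0.19 -7.5 ] M tool [ 0.074 -0.4   -0.342] pos [ 0.5321 -0.1794  0.1369] yaw -0.2639 zt [ 0.337  0.001 -0.942] t 23.65
```

The stop is felt: torque rose from about 0.1 to 0.34 N m within 0.06 rad and held for 0.3 s. Total travel was about 1.5 mm, which is plausible. Now relieving the twist and drawing straight out.

Request:
carry_out --commands '[[[0,0,0],-0.03,-1],[[0,-0.0001,-0.0005],-0.05,-1],[[0,-0.0001,-0.002],-0.05,-1],[[0,-0.0001,-0.005],-0.05,-1],[[0,-0.0002,-0.009],-0.05,-1],[[0,-0.0003,-0.014],-0.05,-1],[[0,-0.0003,-0.03],-0.05,-1],[[0,-0.0003,-0.06],-0.05,-1],[[0,-0.0003,-0.1],-0.05,-1]]'

```text
clock: 24.55
position: [0.4959, -0.1781, 0.2291]
tool_rot: [-3.068, -0.329, -0.213]
wrist_force: [0.7, -0.3, -2.0]
opening: 0.0253
finger_force: 81.3
```

```bash
python3 -c "
from h import *
ft();go([.3,-.0,.9]);print(env.get_state()['joint_positions'])"
```

```text
F tool [0.71 0.12 0.22] M tool [-0.046 -0.217 -0.012] pos [ 0.4959 -0.1781  0.2291] yaw -0.2126 zt [ 0.331  0.004 -0.944] t 24.55
pos [ 0.4959 -0.1781  0.2291] rot [-3.0677 -0.3291 -0.2126] z [ 0.3306  0.0041 -0.9438] y [-0.187 -0.98  -0.07 ] shift [-0.     -0.1847 -0.6972] t 24.55
[-0.53142219 -0.05653762  2.08833578  0.2334818   0.83225017  1.10625047]
```

```bash
python3 -c "
from h import *
go([.5586,.2815,.26]);go([.496,-.178,.27])"
```

```text
pos [ 0.4959 -0.1781  0.2291] rot [-3.0677 -0.3291 -0.2126] z [ 0.3306  0.0041 -0.9438] y [-0.187 -0.98  -0.07 ] shift [-0.0238 -0.4642 -0.0066] t 24.55
pos [ 0.4959 -0.1781  0.2291] rot [-3.0677 -0.3291 -0.2126] z [ 0.3306  0.0041 -0.9438] y [-0.187 -0.98  -0.07 ] shift [ 0.0133 -0.003  -0.0386] t 24.55
```

Request:
carry_out --commands '[[[0.013,-0.003,-0.039],0,-1],[[-0.024,-0.464,-0.0066],-0.1,-1],[[-0.024,-0.464,-0.0066],-0.2,-1],[[-0.024,-0.464,-0.0066],-0.2,-1],[[-0.024,-0.464,-0.0066],-0.2,-1],[[-0.024,-0.464,-0.0066],-0.2,-1],[[-0.024,-0.464,-0.0066],-0.2,-1],[[-0.024,-0.464,-0.0066],-0.2,-1],[[-0.024,-0.464,-0.0066],-0.2,-1],[[-0.024,-0.464,-0.0066],-0.2,-1],[[-0.024,-0.464,-0.0066],-0.2,-1],[[-0.024,-0.464,-0.0066],-0.2,-1],[[-0.024,-0.464,-0.0066],-0.2,-1]]'

```text
clock: 25.85
position: [0.5598, 0.2793, 0.2597]
tool_rot: [3.141, -0.341, 0.0]
wrist_force: [0.3, -0.2, -1.0]
opening: 0.0254
finger_force: 81.2
```

```bash
python3 - <<'E'
from m import *
C,D,st,R,g=meas();ft();go([.5586,.2815,.16]);go([.5586,.2815,.1376])
for ox in (0,-.03):
  for n in C: print(ox,n,'tip',proj(C[n],g+.0983*R@[ox,0,1]).round(1))
print('grip',[proj(C[n],g).round(1) for n in C])
for n in C: print(n,[(np.round(r['point'],1),round(r['confidence'],2)) for r in env.place_of('hole_b',C[n])[:4]],'exp',proj(C[n],[.5825,.2815,.07]).round(1))
E
```

```text
scene driver [417.7 337.5] 0.96
scene driver_grip [444.7 284.5] 0.55
scene screw_top [264.9 203.5] 0.56
wrist driver [322.4 254.5] 0.48
wrist driver_grip [322.7 331.2] 0.61
wrist screw_top [573.9 428.2] 0.68
top driver [138.7 205.3] 0.48
top driver_grip [112.5 209. ] 0.74
top screw_top [404.4 229.9] 0.76
F tool [ 0.29 -1.73  0.33] M tool [ 0.048 -0.234  0.022] pos [0.5607 0.2801 0.2608] yaw -0.0003 zt [ 0.336  0.001 -0.942] t 26.45
pos [0.5607 0.2801 0.2608] rot [-3.1405e+00 -3.4300e-01 -3.0000e-04] z [ 0.3363  0.001  -0.9418] y [ 0.    -1.    -0.001] shift [-0.0359 -0.0013  0.0942] t 26.45
pos [0.5607 0.2801 0.2608] rot [-3.1405e+00 -3.4300e-01 -3.0000e-04] z [ 0.3363  0.001  -0.9418] y [ 0.    -1.    -0.001] shift [-0.0434 -0.0013  0.1153] t 26.45
0 scene tip [415.2 336.8]
0 wrist tip [324.9 251.3]
0 top tip [135.2 199.4]
-0.03 scene tip [416.7 336.2]
-0.03 wrist tip [324.9 255.5]
-0.03 top tip [135.4 201.2]
grip [array([443.4, 282.8]), array([326.4, 330.6]), array([112.9, 211.9])]
scene [(array([478., 294.]), 0.8), (array([378.3, 335.3]), 0.79), (array([434.6, 262.8]), 0.69), (array([412.9, 381.2]), 0.68)] exp [409.8 380.4]
wrist [(array([321.8, 253.8]), 0.86), (array([409.8, 266.5]), 0.66), (array([471.6, 461.9]), 0.65)] exp [321.  257.7]
top [(array([155.3, 209.2]), 0.96), (array([202.9, 215.9]), 0.81), (array([185. , 321.6]), 0.81), (array([232.9, 317.2]), 0.57)] exp [154.8 211.4]
```

Request:
carry_out --commands '[[[-0.012,-0.0013,0.032],0,-1],[[-0.025,-0.0013,0.065],0,-1],[[-0.0355,-0.0013,0.0942],0,-1],[[-0.039,-0.0013,0.104],0,-1],[[-0.043,-0.0013,0.1153],0,-1],[[-0.043,-0.0013,0.1153],0,-1],[[-0.043,-0.0013,0.1153],0,-1]]' --force 45

```text
clock: 27.3
position: [0.5599, 0.282, 0.1388]
tool_rot: [-3.14, -0.345, -0.0]
wrist_force: [-0.8, -0.7, -2.1]
opening: 0.0253
finger_force: 81.4
```

```bash
python3 - <<'E'
from m import *
ft();go([.5586,.2815,.1376]);s=env.read_camera('scene')['image'];w=env.read_camera('wrist')['image']
a=cv2.resize(s[310:400,360:463,::-1],(400,350),interpolation=cv2.INTER_CUBIC)
b=cv2.resize(w[185:285,265:379,::-1],(399,350),interpolation=cv2.INTER_CUBIC)
cv2.imwrite('pics/m5.png',cv2.convertScaleAbs(np.hstack([a,b]),alpha=1.4))
E
```

```text
F tool [-0.8   0.7  -0.21] M tool [-0.287 -0.368  0.005] pos [0.5599 0.282  0.1388] yaw -0.0003 zt [ 0.338  0.002 -0.941] t 27.3
pos [0.5599 0.282  0.1388] rot [-3.1399e+00 -3.4450e-01 -3.0000e-04] z [ 0.3377  0.0016 -0.9412] y [ 0.    -1.    -0.002] shift [-0.0016  0.0005  0.0007] t 27.3
```

View pics/m5.png

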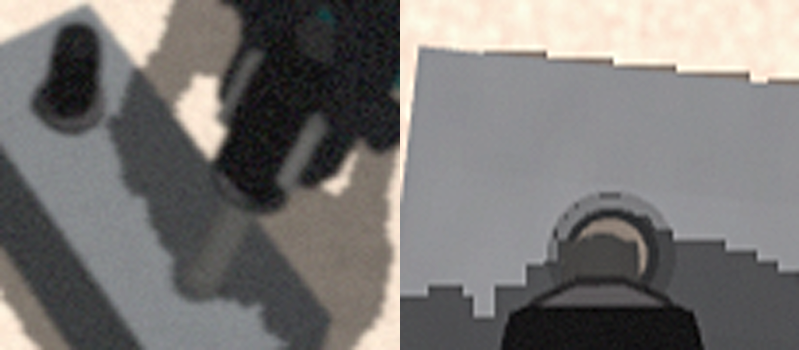

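The wrist crop shows the blade over the chamfered hole, with the ring centre at about (612,255) and the shank at about 599. That puts it roughly 2 mm off along the tool's y. Correcting that, then swinging the driver upright in the grip.

Request:
carry_out --commands '[[[0,0.002,0],0,-1],[[0,0.002,0.003],0,-1],[[0.006,0.002,0.005],0,-1],[[0.012,0.002,0.007],0,-1],[[0.018,0.002,0.0085],0,-1],[[0.024,0.002,0.0095],0,-1],[[0.029,0.002,0.01],0,-1],[[0.033,0.002,0.0105],0,-1],[[0.033,0.002,0.0105],0,-1],[[0.033,0.002,0.0105],0,-1]]' --force 30

```text
clock: 28.4
position: [0.5901, 0.2798, 0.1366]
tool_rot: [-3.141, -0.334, -0.002]
wrist_force: [-7.3, 2.6, 0.2]
opening: 0.025
finger_force: 81.6
```

```bash
python3 - <<'E'
from m import *
C,D,st,R,g=meas();ft();print(g,st['opening'],st['finger_force'])
for n in C: print(n,'vertical tip/grip',proj(C[n],g-[0,0,.0983]).round(1),proj(C[n],g).round(1))
E
```

```text
scene driver [391.3 381.5] 0.21
scene driver_grip [416.6 350.7] 0.81
scene screw_top [263.7 202.5] 0.57
wrist driver [322.8 292.8] 0.84
top driver_grip [141.9 202.6] 0.55
top screw_top [407.7 230.8] 0.72
F tool [-6.32 -2.74 -3.82] M tool [ 0.64  -1.881  0.05 ] pos [0.59   0.2799 0.1366] yaw -0.0021 zt [ 0.328  0.    -0.945] t 29.0
[0.5838032  0.27982354 0.1545522 ] 0.025433270941352483 81.6082227230072
scene vertical tip/grip [407.4 384.6] [415. 349.]
wrist vertical tip/grip [324.6 299.8] [325.6 331.4]
top vertical tip/grip [158.  211.7] [140.5 204.1]
```

Request:
carry_out --commands '[[[0.002,0.0,0.001],0,-1],[[0.001,0.0,0.005],0,-1],[[-0.001,0.0,0.009],0,-1],[[-0.002,0.0,0.012],0,-1],[[-0.002,0.0,0.012],0,-1]]'

```text
clock: 29.5
position: [0.6016, 0.281, 0.1356]
tool_rot: [-3.139, -0.356, 0.001]
wrist_force: [-7.0, -5.6, 23.8]
opening: 0.0253
finger_force: 83.8
```

```bash
python3 - <<'E'
from m import *
C,D,st,R,g=meas();ft();print(g)
for n in C: print(n,'vertical tip/grip',proj(C[n],g-[0,0,.0983]).round(1),proj(C[n],g).round(1))
E
```

```text
scene driver [254.2 313.9] 0.55
scene driver_grip [410.5 355.8] 0.66
scene screw_top [264.9 203.3] 0.74
wrist driver [321.  311.8] 0.6
top driver_grip [141.8 195.5] 0.7
top screw_top [406.2 229.1] 0.54
F tool [  2.44   4.85 -27.7 ] M tool [-1.135 -0.561 -0.152] pos [0.6016 0.281  0.1357] yaw 0.0006 zt [ 0.348  0.004 -0.937] t 30.1
[0.59496895 0.28088027 0.15349484]
scene vertical tip/grip [402.2 389.3] [409.4 353.9]
wrist vertical tip/grip [325.  302.9] [325.6 331.5]
top vertical tip/grip [157.8 205.8] [140.4 197.6]
```

Request:
carry_out --commands '[[[0.0,0.0,-0.004],0,-1],[[-0.005,0.0,-0.006],0,-1],[[-0.009,0.0,-0.007],0,-1],[[-0.009,0.0,-0.007],0,-1]]'

```text
clock: 30.5
position: [0.589, 0.2809, 0.1329]
tool_rot: [-3.137, -0.353, 0.002]
wrist_force: [8.1, -0.8, 0.4]
opening: 0.0253
finger_force: 80.7
```

```bash
python3 - <<'E'
from m import *
C,D,st,R,g=meas();ft();print(g)
for n in C: print(n,'vertical tip/grip',proj(C[n],g-[0,0,.0983]).round(1),proj(C[n],g).round(1))
s,w,t=[C[k]['image'] for k in ('scene','wrist','top')]
# collar position in wrist: dark handle vs pale; print nut & masks
r=env.masks_of('driver',C['scene'])
for q in r[:2]: 
    m=q['mask'].astype(np.uint8);l=cv2.fitLine(cv2.findNonZero(m),cv2.DIST_L2,0,.01,.01).ravel();print(q['confidence'],np.round(q['extent']),l.round(2),m.sum())
a=proj(C['scene'],[.583,.2815,.07]);b=proj(C['scene'],[.583,.2815,.17]);print('vertical dir',((b-a)/np.linalg.norm(b-a)).round(3))
E
```

```text
scene driver [408.3 385.1] 0.81
scene driver_grip [417.  350.2] 0.58
scene screw_top [263.7 203.3] 0.44
wrist driver [326.1 303.4] 0.71
top driver_grip [140.  203.5] 0.43
top screw_top [405.1 230.1] 0.73
F tool [ 7.2   0.91 -0.58] M tool [-0.162  1.46  -0.045] pos [0.5891 0.2809 0.1328] yaw 0.0011 zt [ 0.345  0.005 -0.939] t 31.1
[0.58252627 0.28079013 0.15066683]
scene vertical tip/grip [408.2 386. ] [415.9 350.6]
wrist vertical tip/grip [325.1 302.4] [325.6 331.3]
top vertical tip/grip [158.1 212.6] [140.7 205.1]
0.95 [406. 326. 425. 384.] [ 1.9000e-01 -9.8000e-01  4.1499e+02  3.5217e+02] 755
vertical dir [ 0.212 -0.977]
```

Request:
carry_out --commands '[[[-0.0005,0.0,0.003],0,-1],[[-0.0015,0.0,0.006],0,-1],[[-0.0025,0.0,0.009],0,-1],[[-0.0025,0.0,0.0095],0,-1]]'

```text
clock: 31.55
position: [0.5895, 0.2809, 0.1227]
tool_rot: [-3.138, -0.351, 0.001]
wrist_force: [5.1, -0.9, 1.4]
opening: 0.0253
finger_force: 81.1
```

```bash
python3 - <<'E'
from h import *
ft()
E
```

```text
F tool [ 5.99  0.9  -1.41] M tool [-0.161  1.166 -0.012] pos [0.5895 0.2809 0.1227] yaw 0.001 zt [ 0.344  0.004 -0.939] t 31.55
```

Request:
carry_out --commands '[[[-0.0005,0.0,0.004],0,-1],[[-0.002,0.0,0.008],0,-1],[[-0.0035,0.0,0.012],0,-1],[[-0.0045,0.0,0.0145],0,-1],[[-0.0045,0.0,0.0145],0,-1]]'

```text
clock: 32.05
position: [0.5894, 0.2807, 0.1066]
tool_rot: [-3.138, -0.35, 0.001]
wrist_force: [8.3, 0.2, -1.3]
opening: 0.0251
finger_force: 80.8
```

```bash
python3 - <<'E'
from h import *
ft()
E
```

```text
F tool [ 8.   -0.21  2.18] M tool [-0.073  1.531 -0.042] pos [0.5894 0.2807 0.1066] yaw 0.0008 zt [ 0.343  0.004 -0.939] t 32.05
```

Request:
carry_out --commands '[[[0.0,0.0,0.004],0,-1],[[-0.001,0.0,0.008],0,-1],[[-0.0025,0.0,0.012],0,-1],[[-0.0025,0.0,0.012],0,-1]]'

```text
clock: 32.45
position: [0.5896, 0.2804, 0.0933]
tool_rot: [-3.139, -0.346, 0.0]
wrist_force: [9.0, 0.3, -2.2]
opening: 0.0251
finger_force: 80.7
```

Request:
carry_out --commands '[[[-0.0003,0.0,0.001],0,-1],[[-0.0007,0.0,0.002],0,-1],[[-0.001,0.0,0.003],0,-1],[[-0.001,0.0,0.003],0,-1]]'

```text
clock: 32.85
position: [0.5897, 0.2805, 0.0907]
tool_rot: [-3.139, -0.347, 0.0]
wrist_force: [5.6, 1.1, 0.0]
opening: 0.0252
finger_force: 80.9
```

```bash
python3 - <<'E'
from h import *
ft()
E
```

```text
F tool [ 5.93 -1.1  -0.02] M tool [ 0.068  1.23  -0.028] pos [0.5897 0.2805 0.0907] yaw 0.0003 zt [ 0.34   0.003 -0.941] t 32.85
```

Request:
carry_out --commands '[[[-0.0004,0.0,0.001],0,-1],[[-0.0004,0.0,0.001],0,-1],[[-0.0004,0.0,0.001],0,1],[[-0.0004,0.0,0.001],0,1],[[-0.0004,0.0,0.001],0,1],[[-0.0004,0.0,0.001],0,1],[[-0.0004,0.0,0.001],0,1],[[-0.0004,0.0,0.001],0,1],[[0,0.0,-0.03],0,1],[[0,0.0,-0.07],0,1],[[0,0.0,-0.11],0,1],[[0,0.0,-0.15],0,1],[[0,0.0,-0.18],0,1],[[0,0.0,-0.18],0,1],[[0,0.0,-0.18],0,1]]'

```text
clock: 34.35
position: [0.5277, 0.2798, 0.2607]
tool_rot: [-3.139, -0.345, -0.0]
wrist_force: [0.5, 0.0, -0.6]
opening: 0.0857
finger_force: 0.0
```

```bash
python3 - <<'E'
from m import *
C,D,st,R,g=meas();ft()
for n in C: print(n,'expected grip/tip/top', *[proj(C[n],[.5825,.281,z]).round(1) for z in (.11,.01,.148)])
for n in C:
    r=env.masks_of('driver',C[n])
    for q in r[:2]: print(n,round(q['confidence'],2),np.round(q['extent']))
a=cv2.imread('pics/s2.png')
print('old driver grip in scene0 (412,369)')
E
```

```text
scene driver [406.1 398.2] 0.92
scene driver_grip [412.1 369. ] 0.79
scene screw_top [267.9 204.7] 0.71
wrist driver [324.7 230.3] 0.68
wrist driver_grip [359.4 231.6] 0.17
top driver [166.9 219.9] 0.96
top driver_grip [149.4 209.2] 0.62
top screw_top [407.4 227.8] 0.82
F tool [ 1.2  -0.32 -2.26] M tool [-0.002 -0.178 -0.025] pos [0.5276 0.2795 0.2594] yaw -0.0 zt [ 0.336  0.001 -0.942] t 34.95
scene expected grip/tip/top [412.6 366. ] [405.4 399.6] [415.7 351.7]
wrist expected grip/tip/top [322.2 220.4] [322.4 229.4] [322.1 215.3]
top expected grip/tip/top [148.2 208.4] [164.5 215.5] [141.1 205.4]
scene 0.56 [399. 344. 430. 389.]
wrist 0.66 [304. 199. 339. 242.]
wrist 0.57 [548. 274. 580. 303.]
top 0.69 [138. 204. 169. 219.]
old driver grip in scene0 (412,369)
```

```bash
python3 - <<'E'
from h import *
for f in ('scene0','z_scene'):
    g=cv2.imread(f'pics/{f}.png',0)[335:400,390:440];m=(g<45).astype(np.uint8)
    n,l,s,c=cv2.connectedComponentsWithStats(m);i=1+s[1:,4].argmax();p=cv2.findNonZero((l==i).astype(np.uint8))
    print(f,s[i],c[i].round(1),cv2.fitLine(p,cv2.DIST_L2,0,.01,.01).ravel()[:2].round(3))
E
```

```text
scene0 [  9  11  27  44 624] [21.5 36.4] [ 0.241 -0.971]
z_scene [ 10  13  29  41 760] [22.8 34.1] [ 0.212 -0.977]
```

```bash
python3 -c "
from h import *
print(env.sign_off())"
```

```text
the job is handed in; nothing more can be done
None
```

I drove the screw clockwise to a hard stop and held it there at about 0.34 N m, a little over the 0.2–0.3 asked but under 0.45. Then I stood the driver back in its hole, released, and handed the job in at about 35 s. I judged "home" by feel only, no verdict was shown, and I viewed 11 pictures where 10 were allowed.

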